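# Lay the rocker cover down against the stop

## Robot

A 6-joint arm with a two-finger parallel gripper is mounted at the origin on the work surface. World frame = base frame: x ahead of the robot, y to its left, z up, the work surface at z = 0. Lengths are in mm, angles in rad, forces in N, time in s.
With the tool pointing down it reaches from about 400 to 925 mm from the base axis. Payload 12.5 kg.
Tool frame: the origin (TCP) lies on the mounting face of the last link; the fingertips stand 190 mm ahead of it and the grasp point (between the pads) lies 171 mm ahead of it; z points along the fingers, y is the line along which they close (so a half turn about z gives the same grasp; the last joint's range is limited). The gripper opens to 95 mm and grips with 3 to 60 N. Pads are 20 mm wide; open, the fingers measure 119 mm over their backs; the gripper's body (75 mm by 180 mm) begins 59 mm behind the grasp point.
Start: joints at [1.104, 0.491, 1.559, -0, 1.092, -0.106], TCP at [220.616, 584.768, 404.761] pointing down, gripper open.
Joint ranges: [-3.1, 3.1], [-0.84, 2.19], [0.05, 2.79], [-1.13, 4.28], [0.06, 2.93], [-2.69, 2.69]. Speed limits (rad/s): [2.22, 2.22, 2.79, 3.14, 3.14, 3.14].

## Interface

Orientations are given as [roll, pitch, yaw] about the fixed x, y, z axes, in that order (R = Rz(yaw) Ry(pitch) Rx(roll)).
In Python, from station import bot gives the robot as it stands.
- The arm moves only by the tool jog_arm, never from a script. Its argument "targets" is a list of rows, each a list of 7 numbers: the turn, a rotation vector about the world's x, y, z in units of 8 degrees (1.0 is 8 degrees), then the shift along the world's x, y, z in units of 40 mm (1.0 is 40 mm), then the closure, from -1 (fully open) to 1 (shut). In form: [[wx, wy, wz, tx, ty, tz, grip], ...]. A call has 1 to 12 rows; each row shifts and turns the commanded pose from where the row before left it; what a row does not reach is not made up. A row lasts 1/10 s, in which the tool goes at most 50 mm and 8.59 degrees, less where a joint would pass 70% of its speed; a pose out of reach is approached as far as the arm can. A call is refused whole if a number of a shift passes 1 or a number of a turn 1, either way. A call with a gripper value outside its range is refused whole. The fingers move at their own pace and stop on an object; the grip force is fixed at half the most. Time passes only in rows, so rows that do not move let the fingers close. It gives the time, the measured TCP pose, the force, the opening and the grip force at its end, in the units of the state.
- bot.read_state(): the state, without advancing time (a new reading comes with each control period).
- bot.grab_frame(name): name is "scene" or "top" or "wrist"; returns a dict with "frame" (420x560x3 uint8, red, green, blue), "z_map" (420x560 float32, mm along the optical axis (not along the pixel's ray), 0 where there is no reading), "fx", "fy", "cx", "cy" (pixels), "k1" (the pictures are not rectified: a ray, as slopes to the right and down, at radius r is drawn at 1 + k1 r^2 times it, then the intrinsics apply), "T" (4x4, takes a point from camera to world coordinates). Camera axes: x right, y down, z forward; pixel columns grow to the right and rows downward; lengths in mm; the calibration is good to about 2 mm. A picture is of the moment at which its call begins.
- bot.hand_in(): hands the job in; it is judged then, once.
The state is a dict: "time": time; "joints": joint angles; "qd": joint speeds; "joint_efforts": joint torques, N m; "position": TCP position; "eef_rot": TCP orientation; "wrist_force": force on the tool from outside, world axes, zero at the start; "torque": the same for the moment, N m; "grip_width": opening from 0.0 (shut) to 1.0 (fully open); "gripper_force": force on a finger pad.
Only numpy, scipy, OpenCV 4.12 (cv2) and the standard library are available. Lean on these libraries where they do the work, as an engineer would, in place of code of your own. Each camera call takes 0.05 s, during which the arm holds its last target. There are 200 camera calls.

## Task

The aluminium rocker cover stands on its long side on the green fitting board: push it over so that it lies with its open, orange-edged sealing side down, then push it along the board until its long side sits flush against the steel stop rail, roughly in the middle of the rail. Only push it with the fingertips, never pick it up, and leave the spring, the socket and everything else on the bench where they are.

Things in the scene. Friction and masses are not known exactly. Their poses are not given: they have to be found in the camera images.
- board: Fixed green board flat on the bench, 280 mm along its x, 360 mm along its y, 10 mm thick; origin under its centre, z up. On it a steel stop rail along board y, 20 mm wide: its working face looks to board -x at x = +110 mm, from y = -130 to +130 mm, top 20 mm above the board. Place and yaw vary.
- stop_face (a point): Middle of the rail's working face (board x +110 mm, y 0, 20 mm above the bench); axes as the board's.
- cover: Loose aluminium shell, 0.3 to 0.65 kg, 150 x 90 x 45 mm, walls 5 mm. It starts standing 90 mm tall on a 45 x 150 mm long side, open side facing the rail within 0.2 rad. Origin: centre of that long side's outer face; x out of the open sealing side (rim at +22.5 mm, closed roof at -22.5), y along its length, z up at the start. Black oil cap on the roof at y +40, z 45 mm: 32 mm across, 14 mm proud.
- cover_middle (a point): Middle of the cover's 45 x 150 x 90 mm block (cover x 0, y 0, z 45 mm); axes as the cover's. The centre of mass lies about 5 mm from it towards the roof. Pushed on the roof near the top, the cover turns over its lower rim edge and falls by itself once leaned about 35 degrees, sliding little; pushed low it slides.
- cover_lead (a point): Centre of the outer face of the cover's upper long side (cover z 90 mm), the one to rest against the rail; axes as the cover's. Once tipped, the cover's x points straight down, its z to the rail, it is 45 mm high (59 at the cap), its origin is on the trailing side 22 mm above the board, and this side is 25 to 60 mm short of the rail.
- spring: Loose valve spring standing on the board near its +y edge, 28 mm across, 44 mm high, origin under its centre. Leave it alone.
- socket: Loose steel socket standing on the board near its -y edge, 26 mm across, 36 mm high, origin under its centre. Leave it alone.
- screwdriver: Loose orange screwdriver lying on the bench left of the board, about 200 mm long along its x. Leave it alone.
- wrench: Loose steel wrench lying on the bench right of the board, about 180 mm long along its x. Leave it alone.
- tape: Loose roll of tape lying on the bench left of the board, 90 mm across, 30 mm high, origin under its centre. Leave it alone.
- oilcan: Loose yellow can standing on the bench right of the board, 64 mm across, 130 mm high, origin under its centre. Leave it alone.
Not all that is in view belongs to the job. Several things have the shape of the cover; the one meant has the colours described above.

How it is judged (in metres and radians):
On the way, in this order (a step that is already met when the one before it is completed fails the run):
1. the cover lies on the board with its sealing side down, still short of the rail (angle between cover's own x axis and vertical above 3.05 rad and z of cover_middle in the frame of board below 0.045 m), for 0.2 s.
2. the lying cover is flush against the stop rail (all of step 1 and x of cover_lead in the frame of board between 0.104 and 0.115 m and angle between the z axis of cover and the x axis of board, either way round below 0.06 rad and y of cover_middle in the frame of board between -0.06 and 0.06 m), for 0.2 s.
At the end, for the whole second after the job is handed in: The cover lies sealing side down on the board (its x within 0.09 rad of straight down), its leading long side within 6 mm of the rail's face and parallel to it within 0.06 rad, its middle within 60 mm of the rail's middle along the rail, at rest (all of step 2 and linear speed of cover below 0.01 m/s and angular speed of cover below 0.05 rad/s); the robot touches nothing.
It fails at once if the cover is lifted: its middle over 65 mm above the board's top (tipping takes it to about 50 mm), or over 55 mm while it is upright, or over 50 mm while it is nearly flat (z of cover_middle in the frame of board above 0.075 m or (z of cover_middle in the frame of board above 0.065 m and angle between cover's own x axis and vertical between 1.42 and 1.72 rad) or (z of cover_middle in the frame of board above 0.06 m and angle between cover's own x axis and vertical above 2.8 rad)).
It fails at once if the cover is tipped the wrong way, onto its roof (angle between cover's own x axis and vertical below 0.6 rad).
It fails at once if the spring or the socket is moved by more than 20 mm (distance of any of spring, socket from where it was at the start of the episode above 0.02 m).
It fails at once if the screwdriver, wrench, tape or can is moved by more than 20 mm (distance of any of screwdriver, wrench, tape, oilcan from where it was at the start of the episode above 0.02 m).
It also fails if it takes over 51 s, if anything falls off the work surface, if the arm or the gripper's body presses on something with over 40 N, if the wrist force passes 120 N, or if a joint passes its speed limit or range.

## Working session

There is one attempt and no reset: what is moved stays moved. The work goes in short steps, Python scripts to look and compute and a tool call to move; the robot and the scene stay as the last step left them, time stands still between calls to the robot, and variables do not carry over. Pictures are saved under pics/ and viewed, at most 10 in all, crops included, and the job is handed in when it is done.

Besides the shell and the picture viewer there is one more tool, called after "Call:" as name([rows], argument=value, ...), one row to a line, values as JSON. jog_arm: Moves the arm, as the interface text tells. Its arguments: {"type":"object","properties":{"targets":{"type":"array","items":{"type":"array","items":{"type":"number"}}}},"required":["targets"]}

```bash
mkdir -p pics; cat > h.py <<'E'
import numpy as np, cv2
from station import bot
def grab(n):
    f=bot.grab_frame(n); f['K']=np.array([[f['fx'],0,f['cx']],[0,f['fy'],f['cy']],[0,0,1]]); return f
def points(f):
    h,w=f['z_map'].shape; u,v=np.meshgrid(np.arange(w),np.arange(h))
    px=np.stack([u,v],-1).reshape(-1,1,2).astype(np.float64)
    s=cv2.undistortPoints(px,f['K'],np.array([f['k1'],0,0,0.])).reshape(h,w,2)
    z=f['z_map'][...,None]; P=np.concatenate([s*z,z],-1)
    W=P@f['T'][:3,:3].T+f['T'][:3,3]; W[f['z_map']==0]=np.nan
    return W
def save(f,n): cv2.imwrite('pics/'+n,cv2.cvtColor(f['frame'],cv2.COLOR_RGB2BGR))
E
python3 - <<'E'
from h import *
for n in ['scene','top']:
    f=grab(n); save(f,n+'0.png'); np.savez(n+'0.npz',**f)
    print(n,f['T'].round(2).tolist(),f['fx'],f['k1'])
print(bot.read_state())
E
```

```text
scene [[-0.76, 0.51, -0.4, 929.5], [0.65, 0.6, -0.47, 566.56], [-0.0, -0.62, -0.78, 992.76], [0.0, 0.0, 0.0, 1.0]] 426.1756119428967 -0.035161977961258244
top [[-0.01, -1.0, 0.09, 361.13], [-1.0, 0.01, -0.0, 33.43], [0.0, -0.09, -1.0, 1352.94], [0.0, 0.0, 0.0, 1.0]] 390.4141429779473 -0.07678976830188508
{'time': 0.1, 'joints': array([ 1.10442831e+00,  4.91492464e-01,  1.55937800e+00, -5.93265270e-06,
        1.09168775e+00, -1.05602044e-01]), 'qd': array([ 0.00032517, -0.00122651, -0.00249422,  0.00077567,  0.00053957,
       -0.00258855]), 'joint_efforts': array([ 3.20019666e-03, -6.13625336e+01, -2.58607525e+01,  6.94468338e-02,
        4.70595877e-02, -3.44924081e-05]), 'position': array([220.5889128 , 584.75265855, 404.22794491]), 'eef_rot': array([-3.14063192e+00, -9.65428991e-05,  2.78082937e+00]), 'wrist_force': array([-0.58535206, -0.73107173, -0.49120393]), 'torque': array([ 0.04540847,  0.03489651, -0.01410278]), 'gripper_force': 0.0, 'grip_width': 1.00058327944035}
```

View pics/scene0.png

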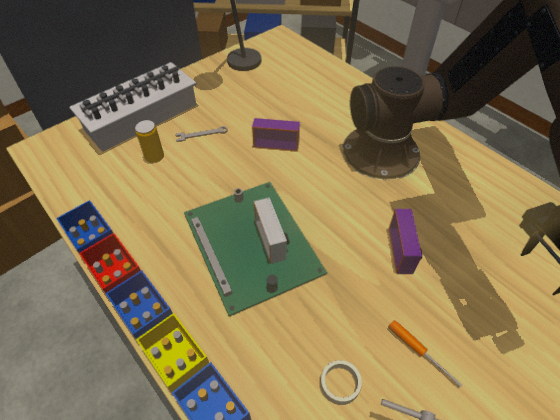

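View pics/top0.png

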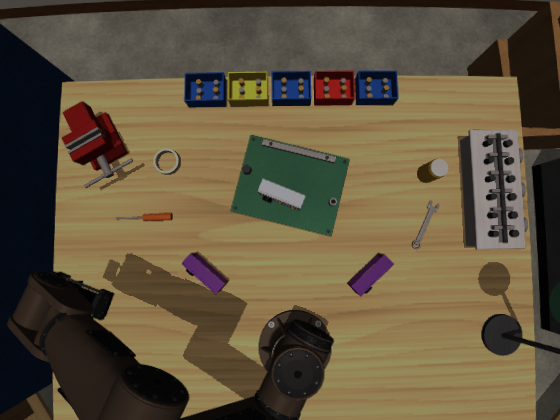

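The scene shows three cover-shaped things: a grey one on the board at scene (270,230) / top (282,193), and purple ones at scene (275,134) and (404,240), top (371,275) and (205,272). I choose the grey one with the black cap. The spring is at top (247,170) and the socket at top (333,201). I'll crop on the grey one to check it and measure.

```bash
python3 - <<'E'
from h import *
out=[]
for n in ['top','scene']:
    f=dict(np.load(n+'0.npz')); W=points(f); hsv=cv2.cvtColor(f['frame'],cv2.COLOR_RGB2HSV)
    g=(cv2.inRange(hsv,(55,70,30),(95,255,255))>0)&(abs(W[...,2]-10)<9)&(W[...,0]>300)
    # board as min-area rectangle incl. everything standing on it
    P=W[g][:,:2]; k=np.ones(len(P),bool)
    c,s,a=cv2.minAreaRect(P.astype(np.float32)); print(n,'board',c,s,a,'z',np.median(W[g][:,2]))
    near=np.hypot(*(W[...,:2]-np.array(c)).transpose(2,0,1))<170
    t=near&(W[...,2]>88)&(W[...,2]<112); Q=W[t][:,:2].astype(np.float32)
    print(' covertop',cv2.minAreaRect(Q),'z',np.median(W[t][:,2]),t.sum())
    r=near&(W[...,2]>24)&(W[...,2]<36)&(hsv[...,1]<60); 
    m=near&(W[...,2]>38)&(W[...,2]<64)
    nl,l,st,ce=cv2.connectedComponentsWithStats(m.astype(np.uint8))
    for i in range(1,nl):
        if st[i,4]>6: print('  blob',ce[i].round(),st[i,4],np.nanmean(W[l==i],0).round(1))
    nl,l,st,ce=cv2.connectedComponentsWithStats(r.astype(np.uint8))
    for i in range(1,nl):
        if st[i,4]>60: print('  rail?',ce[i].round(),st[i,4],cv2.minAreaRect(W[l==i][:,:2].astype(np.float32)))
    if n=='scene': cv2.imwrite('pics/crop.png',cv2.resize(cv2.cvtColor(f['frame'],cv2.COLOR_RGB2BGR)[175:320,175:335],None,fx=4,fy=4,interpolation=2))
E
```

```text
top board (553.406005859375, 7.233673095703125) (357.0740661621094, 277.63006591796875) 75.02082824707031 z 9.360515652213962
 covertop ((510.19244384765625, 40.68720245361328), (150.12770080566406, 46.18730926513672), 67.04486846923828) z 99.20206241180642 664
  blob [246. 169.] 51 [602.  157.5  52.5]
  blob [267. 200.] 17 [494.   87.1  58.2]
  blob [333. 202.] 49 [ 487.4 -133.8   44.7]
  blob [281. 203.] 11 [484.2  41.9  54.5]
  blob [292. 208.] 11 [467.8   2.4  54.8]
  rail? [299. 151.] 406 ((667.7679443359375, -22.216835021972656), (256.34271240234375, 21.381193161010742), 75.091796875)
scene board (555.4268798828125, 7.3275146484375) (359.1821594238281, 276.4822692871094) 75.27324676513672 z 10.362854361452492
 covertop ((512.7929077148438, 39.582271575927734), (154.64549255371094, 46.20863342285156), 67.0613784790039) z 100.28853643628139 852
  blob [238. 192.] 59 [ 491.9 -131.9   45.7]
  blob [256. 214.] 16 [503.5 -32.7  50.3]
  blob [288. 242.] 11 [502.4 101.8  57.7]
  blob [278. 253.] 95 [542.4 107.9  51.1]
  blob [272. 280.] 102 [605.6 158.2  52.3]
  rail? [211. 255.] 589 ((670.3778076171875, -22.990013122558594), (257.6112060546875, 20.480680465698242), 75.08265686035156)
```

View pics/crop.png

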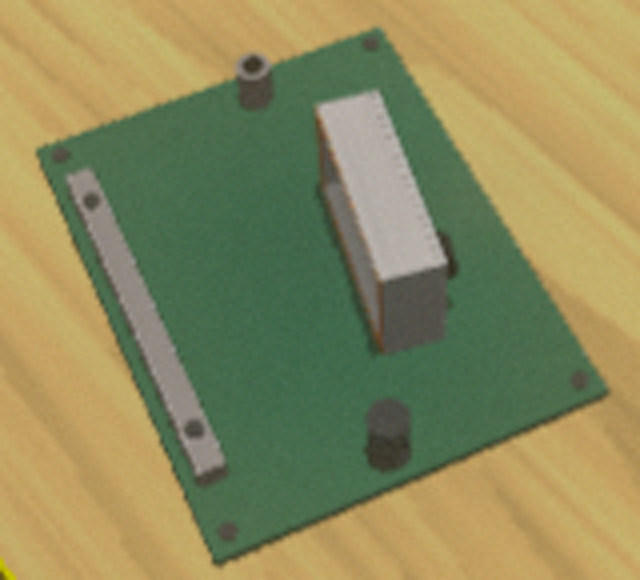

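The crop confirms it: a grey body with an orange rim facing the rail and a black cap on the far face, standing upright.

- **Board:** centre about (554.5, 7), yaw −15°.
- **Cover:** top centre about (511.5, 40), open side facing −23°.

I'll go behind the roof with the fingers half open, between the cap and the far end.

Call:
jog_arm([
  [0,0,-0.29,0.45,-0.95,0,0.3],
  [0,0,0,0.45,-0.95,0,0.3],
  [0,0,0,0.45,-0.95,0,0.3],
  [0,0,0,0.45,-0.95,0,0.3],
  [0,0,0,0.45,-0.95,0,0.3],
  [0,0,0,0.45,-0.95,0,0.3],
  [0,0,0,0.45,-0.95,0,0.3],
  [0,0,0,0.45,-0.95,0,0.3],
  [0,0,0,0.45,-0.95,0,0.3],
  [0,0,0,0.45,-0.95,0,0.3],
  [0,0,0,0.45,-0.95,0,0.3],
  [0,0,0,0,0,0,0.3],
])

```text
time: 1.3
position: [420.1, 163.6, 404.6]
eef_rot: [-3.141, 0.0, 2.736]
wrist_force: [-1.4, 0.4, 0.6]
grip_width: 0.355
gripper_force: 0.0
```

Call:
jog_arm([
  [0,0,0,0.26,-0.87,0,0.3],
  [0,0,0,0.26,-0.87,0,0.3],
  [0,0,0,0.26,-0.87,0,0.3],
  [0,0,0,0,0,-0.8,0.3],
  [0,0,0,0,0,-0.8,0.3],
  [0,0,0,0,0,-0.8,0.3],
  [0,0,0,0,0,-0.75,0.3],
  [0,0,0,0,0,0,0.3],
  [0,0,0,0,0,0,0.3],
])

```text
time: 2.2
position: [450.0, 62.8, 279.1]
eef_rot: [-3.141, -0.001, 2.741]
wrist_force: [0.5, -0.1, 0.8]
grip_width: 0.349
gripper_force: 0.0
```

```bash
python3 - <<'E'
from h import *
s=bot.read_state(); print(s['position'],s['eef_rot'],s['wrist_force'])
f=grab('scene'); cv2.imwrite('pics/c1.png',cv2.resize(cv2.cvtColor(f['frame'],cv2.COLOR_RGB2BGR)[130:330,170:400],None,fx=3,fy=3))
E
```

```text
[449.9876173   62.77489013 279.07183166] [-3.14130785e+00 -9.97169241e-04  2.74071286e+00] [ 0.46614191 -0.13127159  0.82112141]
```

View pics/c1.png

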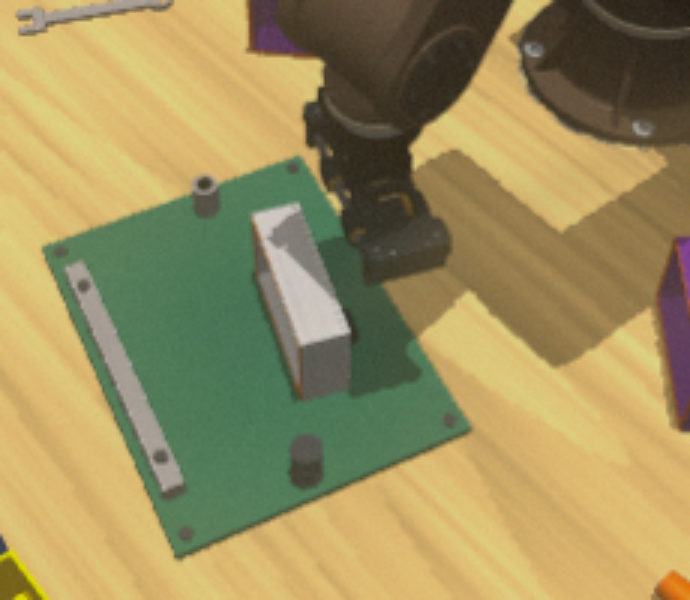

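The fingers hang behind the roof at crop (390,250), and the cover is untouched. Now I'll push it over along −23°.

Call:
jog_arm([
  [0,0,0,0.19,-0.19,0,0.3],
  [0,0,0,0.23,-0.1,0,0.3],
  [0,0,0,0.23,-0.1,0,0.3],
  [0,0,0,0.14,-0.06,0,0.3],
  [0,0,0,0.14,-0.06,0,0.3],
  [0,0,0,0.14,-0.06,0,0.3],
  [0,0,0,0.14,-0.06,0,0.3],
  [0,0,0,0.14,-0.06,0,0.3],
  [0,0,0,0.14,-0.06,0,0.3],
  [0,0,0,0.14,-0.06,0,0.3],
  [0,0,0,0.14,-0.06,0,0.3],
  [0,0,0,0.14,-0.06,0,0.3],
])

```text
time: 3.45
position: [526.8, 24.9, 278.7]
eef_rot: [3.142, 0.0, 2.74]
wrist_force: [-0.1, -0.5, 0.3]
grip_width: 0.35
gripper_force: 0.0
```

```bash
python3 - <<'E'
from h import *
f=grab('scene'); cv2.imwrite('pics/c2.png',cv2.resize(cv2.cvtColor(f['frame'],cv2.COLOR_RGB2BGR)[130:330,170:400],None,fx=3,fy=3))
E
```

```text
(no output)
```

View pics/c2.png

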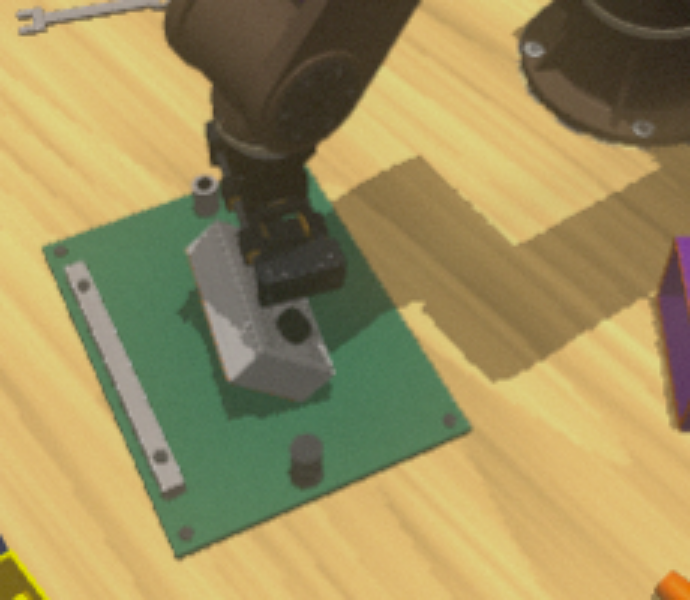

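The cover leans about 45° and is falling on its own, with no wrist force. I'll let it fall, then back off up and behind with the gripper open.

Call:
jog_arm([
  [0,0,0,0,0,0,0.3],
  [0,0,0,0,0,0,0.3],
  [0,0,0,0,0,0,0.3],
  [0,0,0,0,0,0.5,0.3],
  [0,0,0,-0.5,0.2,0.5,0.3],
  [0,0,0,-0.5,0.2,0,0.3],
  [0,0,0,-0.5,0.2,0,-1],
  [0,0,0,-0.5,0.2,0,-1],
  [0,0,0,-0.4,0.16,0,-1],
  [0,0,0,0,0,0,-1],
  [0,0,0,0,0,0,-1],
])

```text
time: 4.6
position: [430.6, 63.6, 319.1]
eef_rot: [3.141, 0.001, 2.741]
wrist_force: [-0.0, 0.1, -0.1]
grip_width: 0.715
gripper_force: 0.0
```

```bash
cat > m.py <<'E'
from h import *
import sys
c0=np.array([554.5,7.3]); a=np.radians(-15); ex=np.array([np.cos(a),np.sin(a)]); ey=np.array([-ex[1],ex[0]])
for n in ['scene','top']:
    f=grab(n); W=points(f); hsv=cv2.cvtColor(f['frame'],cv2.COLOR_RGB2HSV)
    d=W[...,:2]-c0; bx=d@ex; by=d@ey
    t=(abs(bx)<135)&(abs(by)<125)&(abs(W[...,2]-55)<6)
    nl,l,st,ce=cv2.connectedComponentsWithStats(t.astype(np.uint8)); i=1+np.argmax(st[1:,4]); q=l==i
    Q=np.stack([bx[q],by[q]],-1).astype(np.float32); print(n,'cover board-frame',cv2.minAreaRect(Q),'z',np.median(W[q][:,2]),q.sum())
    P=W[q][:,:2].astype(np.float32); print('  world',cv2.minAreaRect(P))
    if n=='scene': cv2.imwrite('pics/'+sys.argv[1],cv2.resize(cv2.cvtColor(f['frame'],cv2.COLOR_RGB2BGR)[130:330,170:400],None,fx=3,fy=3))
    r=(abs(bx-120)<9)&(abs(by)<120)&(W[...,2]>24)&(W[...,2]<36); R=np.stack([bx[r],by[r]],-1).astype(np.float32); print('  rail',cv2.minAreaRect(R))
E
python3 m.py c3.png
```

```text
scene cover board-frame ((19.72772979736328, 10.993988037109375), (154.57720947265625, 90.68498992919922), 82.07402801513672) z 55.67948507089011 1471
  world ((576.4009399414062, 12.813484191894531), (154.57717895507812, 90.68495178222656), 67.07402038574219)
  rail ((119.99897766113281, 0.1470489501953125), (17.982580184936523, 238.96189880371094), 0.003156219143420458)
top cover board-frame ((17.5958251953125, 11.302604675292969), (149.79095458984375, 91.10530090332031), 81.98210906982422) z 54.780262742720424 1073
  world ((574.4216918945312, 13.663307189941406), (149.79095458984375, 91.10528564453125), 66.98209381103516)
  rail ((119.52867126464844, -0.04453277587890625), (239.21055603027344, 16.49280548095703), 89.97582244873047)
```

View pics/c3.png

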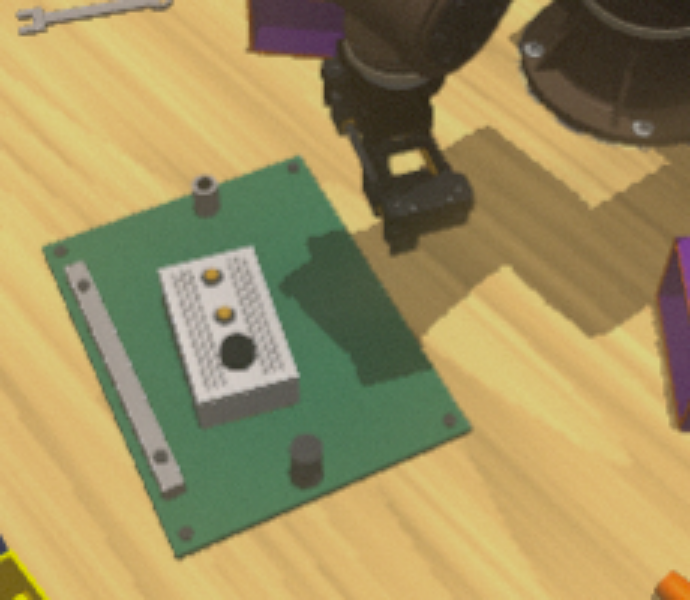

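The cover now lies sealing side down at crop (230,335), at board (18.6, 11) mm with −8° yaw, about 45 mm short of the rail. The spring and socket are untouched. I'll square the open gripper to the board, lower behind the trailing side, then push along board x.

Call:
jog_arm([
  [0,0,0.5,0.45,-0.22,0,-1],
  [0,0,0.5,0.45,-0.23,0,-1],
  [0,0,0,0.45,-0.23,0,-1],
  [0,0,0,0,0,-0.6,-1],
  [0,0,0,0,0,-0.6,-1],
  [0,0,0,0,0,-0.6,-1],
  [0,0,0,0,0,-0.5,-1],
  [0,0,0,0,0,-0.4,-1],
  [0,0,0,0,0,0,-1],
  [0,0,0,0,0,0,-1],
])

```text
time: 5.7
position: [484.7, 36.1, 210.7]
eef_rot: [3.142, -0.0, 2.88]
wrist_force: [-0.3, -0.2, 0.4]
grip_width: 1.001
gripper_force: 0.0
```

Call:
jog_arm([
  [0,0,0,0.145,-0.039,0,-1],
  [0,0,0,0.145,-0.039,0,-1],
  [0,0,0,0.145,-0.039,0,-1],
  [0,0,0,0.145,-0.039,0,-1],
  [0,0,0,0.145,-0.039,0,-1],
  [0,0,0,0.145,-0.039,0,-1],
  [0,0,0,0.145,-0.039,0,-1],
  [0,0,0,0.145,-0.039,0,-1],
  [0,0,0,0.145,-0.039,0,-1],
  [0,0,0,0.145,-0.039,0,-1],
  [0,0,0,0.145,-0.039,0,-1],
  [0,0,0,0,0,0,-1],
])

```text
time: 6.9
position: [549.0, 19.1, 210.7]
eef_rot: [3.141, 0.002, 2.88]
wrist_force: [1.1, 0.7, -0.2]
grip_width: 1.003
gripper_force: 0.0
```

```bash
python3 m.py c4.png
```

```text
scene cover board-frame ((38.86735534667969, 17.70556640625), (112.0748291015625, 153.51878356933594), 0.3198150396347046) z 55.66143816061242 1421
  world ((596.6256103515625, 14.342666625976562), (153.518798828125, 112.07479858398438), 75.31985473632812)
  rail ((120.01424407958984, -0.21178436279296875), (239.5563201904297, 17.901588439941406), 89.99166107177734)
top cover board-frame ((83.97804260253906, 46.371307373046875), (16.73646354675293, 92.05582427978516), 1.4743674993515015) z 55.141493219221275 82
  world ((647.6182861328125, 30.356142044067383), (92.05582427978516, 16.736474990844727), 76.47438049316406)
  rail ((119.42005157470703, -0.1486358642578125), (16.711421966552734, 238.21298217773438), 0.07780914753675461)
```

View pics/c4.png

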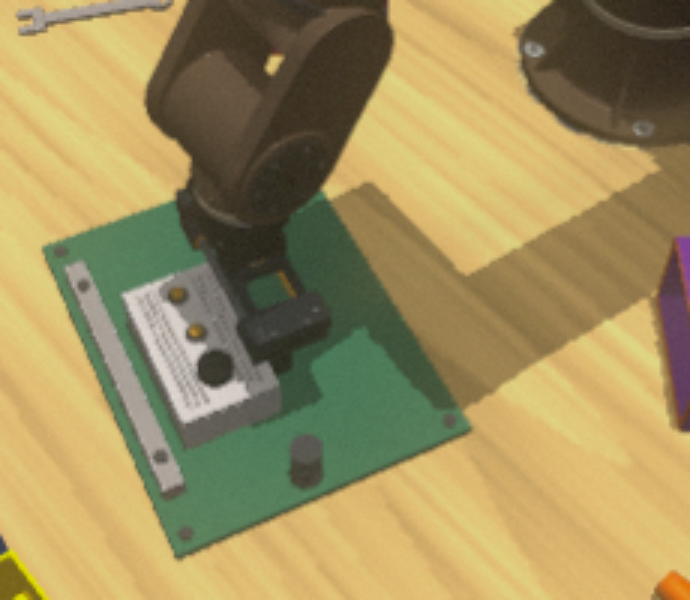

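The cover is square to the rail with its leading side about 18 mm short (crop (150,360) against the rail at (125,380)). The rest goes in small steps.

Call:
jog_arm([
  [0,0,0,0.097,-0.026,0,-1],
  [0,0,0,0.097,-0.026,0,-1],
  [0,0,0,0.097,-0.026,0,-1],
  [0,0,0,0.073,-0.02,0,-1],
  [0,0,0,0,0,0,-1],
])

```text
time: 7.5
position: [563.1, 15.1, 210.7]
eef_rot: [3.141, 0.001, 2.88]
wrist_force: [0.4, 0.1, -1.0]
grip_width: 1.002
gripper_force: 0.2
```

Call:
jog_arm([
  [0,0,0,0.036,-0.01,0,-1],
  [0,0,0,0,0,0,-1],
])

```text
time: 7.7
position: [564.0, 14.9, 210.7]
eef_rot: [3.142, -0.0, 2.88]
wrist_force: [-2.9, 1.3, 1.5]
grip_width: 0.999
gripper_force: 1.5
```

Call:
jog_arm([
  [0,0,0,0.036,-0.01,0,-1],
  [0,0,0,0,0,0,-1],
])

```text
time: 7.9
position: [564.6, 14.7, 210.7]
eef_rot: [-3.141, -0.003, 2.88]
wrist_force: [-9.3, 1.3, 5.9]
grip_width: 1.0
gripper_force: 5.0
```

Call:
jog_arm([
  [0,0,0,0.024,-0.006,0,-1],
  [0,0,0,0,0,0,-1],
])

```text
time: 8.1
position: [565.0, 14.6, 210.7]
eef_rot: [-3.141, -0.005, 2.881]
wrist_force: [-14.7, 4.1, 9.4]
grip_width: 1.001
gripper_force: 7.2
```

The force is now building steadily, so the cover is against the rail. I'll back straight off and check.

Call:
jog_arm([
  [0,0,0,-0.1,0.026,0,-1],
  [0,0,0,-0.2,0.052,0,-1],
  [0,0,0,-0.5,0.13,0,-1],
  [0,0,0,-0.6,0.16,0,-1],
  [0,0,0,-0.6,0.16,0.6,-1],
  [0,0,0,-0.6,0.16,0.8,-1],
  [0,0,0,-0.6,0.16,0.8,-1],
  [0,0,0,0,0,0,-1],
])

```text
time: 8.9
position: [436.4, 48.8, 301.7]
eef_rot: [3.141, 0.004, 2.881]
wrist_force: [-0.2, -0.8, 0.5]
grip_width: 1.001
gripper_force: 0.0
```

```bash
python3 m.py c5.png
```

```text
scene cover board-frame ((64.53604125976562, 17.395118713378906), (90.49040985107422, 154.06175231933594), 0.12478073686361313) z 55.4770440192147 1522
  world ((621.3392333984375, 7.3992156982421875), (154.0617218017578, 90.49040985107422), 75.12480163574219)
  rail ((120.0143814086914, 0.16571807861328125), (17.891164779663086, 239.26873779296875), 0.023862319067120552)
top cover board-frame ((61.55290603637695, 17.353919982910156), (91.20361328125, 149.53672790527344), 0.18152284622192383) z 54.78334249927275 1069
  world ((618.4470825195312, 8.131507873535156), (149.53671264648438, 91.20359802246094), 75.18152618408203)
  rail ((119.50604248046875, -0.43692779541015625), (16.508760452270508, 238.98477172851562), 0.05112585052847862)
```

View pics/c5.png

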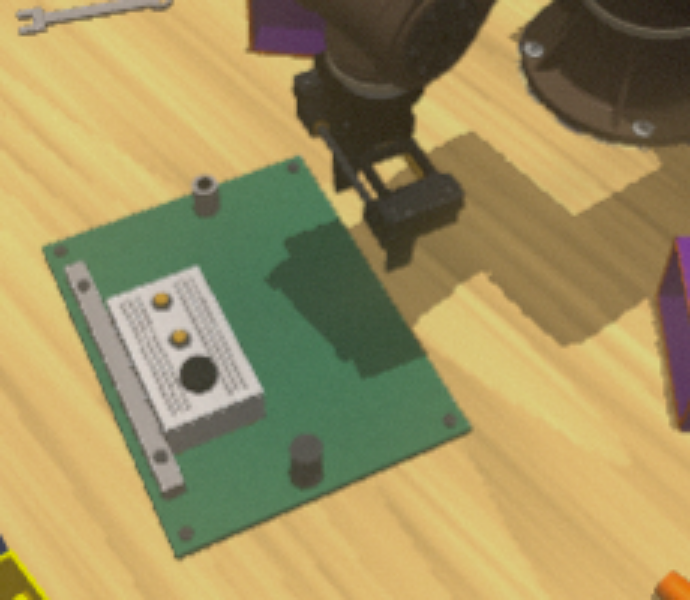

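The cover lies flush on the rail (crop (185,350)), with its lead about 110 mm in board x, yaw about 0 and middle 17 mm from the rail's middle. The spring, the socket and the visible neighbours have not moved.

```bash
python3 -c "
from station import bot
print(bot.hand_in())"
```

```text
the job is handed in; nothing more can be done
None
```

I tipped the cover sealing side down and pushed it flush against the rail, square to it and about 17 mm from the rail's middle, and handed the job in at about 9 s; the hand-in returned no verdict.

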